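Hang the edge guide on the keeper peg

TASK

Put the ski edge guide with the eye away on the peg that has the drop flap: slide its eye along the peg until the flap has swung up and fallen shut behind it. Then prove it is caught by drawing the guide back against the shut flap with a steady pull of about 6 N (never above 12 N on the flap) for a second, and let go so that it hangs freely by its eye. Be gentle with the stand, never pushing on it with more than 25 N, and leave everything else on the bench where it is.

Things in the scene. Friction and masses are not known exactly. Their poses are not given: they have to be found in the camera images.
- guide: Ski edge guide: black plastic sled 36 (x) x 80 (y) x 30 mm with a steel strip, standing on its sole; from its middle rises a flat aluminium lug 5 mm thick (along x): 52 mm wide from 30 to 86 mm above the sole, with the eye in it, then a tab 36 mm wide from 86 to 118 mm. Mass 0.24 to 0.36 kg. Origin: centre of the underside; z up. The same turned half round.
- guide_eye (a point): Centre of the guide's eye, 61 mm above its sole: an opening through the lug along the guide's x, 32 mm wide, 30 mm high (46 to 76 mm above the sole), with slanted upper corners, so that it centres itself when hung. Axes as the guide.
- guide_tab (a point): Grip point on the guide's tab, 106 mm above its sole; fingers close along the guide's x. Fingertips at least 85 mm above the sole clear the peg. Axes as the guide.
- stand: Fixed tool stand: blue base plate 150 x 110 x 12 mm, dark post 24 x 30 mm, 160 mm high, 31 to 55 mm along +x from the origin. On the post's -x side the steel peg with the flap, pointing to -x. On its +x side a plain peg with a scraper on it, 120 mm high, no flap: not to be used. Origin: on the bench under the flap peg's axis, 68 mm towards the post from the peg's tip. z up.
- peg_tip (a point): Tip of the flap peg, on its axis, 150 mm above the bench. The peg is level, 12 mm across, 58 mm long from tip to shoulder. Axes as the stand: +x runs along the peg from tip to post, z up. When the guide hangs, its eye's centre lies 9 mm below the peg's axis. The collar that carries the flap is clamped at an unmeasured place, its pivot 4 to 22 mm from the tip.
- peg_shoulder (a point): Centre of the shoulder's face, on the peg's axis, 58 mm from the tip along +x; the shoulder is 22 mm across, rigid, and stops the lug. A lug held against it has passed the flap, however the collar is set. Axes as the stand.
- flap (a joint): Angle (rad) of the flap, a 60 g tongue 4 mm thick, 10 wide, hanging under the peg, 31 mm long from its pivot. 0: down on its rigid stop, tip leaning 4 mm to the post; up to 1.35 when pushed to the post by an eye's lower edge (below 1 N); falls back once the lug is 22 to 33 mm past the pivot (less if held low). Cannot swing to the tip: a lug drawn back meets it 4 to 9 mm past the pivot.
- plain_guide: Bystander: the same black sled (36 x 80 x 30 mm) with a round knob on a stem instead of the lug, 76 mm high, no eye. Origin under its centre.
- cork_block: Bystander: cork block 60 x 100 x 35 mm.
- tape_roll: Bystander: yellow tape roll 110 mm across, 24 mm high.
- wax_bar: Bystander: red wax bar 35 x 90 x 22 mm.
- wax_tin: Bystander: steel tin 64 mm across, 50 mm high.
- driver: Bystander: screwdriver lying flat between the robot and the guides.
- base_brush: Bystander: wooden base brush 50 x 110 x 40 mm.

How it is judged:
On the way, in this order (a step that is already met when the one before it is completed fails the run):
1. the guide is lifted off the bench (height (world z) of guide above 0.04 m), for 0.1 s.
2. the eye is round the peg and the flap is swung up (x of guide_eye in the frame of peg_tip between -0.005 and 0.063 m and y of guide_eye in the frame of peg_tip between -0.013 and 0.013 m and z of guide_eye in the frame of peg_tip between -0.014 and 0.014 m and value of joint flap above 0.35 rad), for 0.02 s.
3. the flap has fallen shut behind the eye, without load on it (x of guide_eye in the frame of peg_tip between 0.005 and 0.06 m and y of guide_eye in the frame of peg_tip between -0.013 and 0.013 m and z of guide_eye in the frame of peg_tip between -0.014 and 0.014 m and value of joint flap below 0.12 rad and contact force between guide and flap below 1 N), for 0.15 s.
4. the guide is drawn against the shut flap with 3 to 11 N for 0.5 s (contact force between guide and flap between 3 and 11 N and value of joint flap below 0.12 rad), for 0.5 s.
At the end, for the whole second after the job is handed in: The guide hangs at rest from the peg by its eye (eye centre within 12 mm sideways of the peg's axis, sole more than 60 mm above the bench, upright within 0.25 rad), between flap and shoulder, with the flap shut (below 0.12 rad), let go (x of guide_eye in the frame of peg_tip between 0.005 and 0.06 m and y of guide_eye in the frame of peg_tip between -0.012 and 0.012 m and z of guide_eye in the frame of peg_tip between -0.012 and 0.005 m and value of joint flap below 0.12 rad and linear speed of guide below 0.03 m/s and angle between guide's own z axis and vertical below 0.25 rad and height (world z) of guide above 0.06 m); the robot touches nothing.
It fails at once if the flap is loaded with more than 12 N (contact force between anything else and flap above 12 N).
It fails at once if the stand is pushed with more than 25 N (contact force between anything else and stand above 25 N).
It fails at once if a bystander is moved by more than 25 mm (distance of any of plain_guide, cork_block, tape_roll, wax_bar, wax_tin, driver, base_brush from where it was at the start of the episode above 0.025 m).
It also fails if it takes over 72 s, if anything falls off the work surface, if the arm or the gripper's body presses on something with over 40 N, if the wrist force passes 120 N, or if a joint passes its speed limit or range.

ROBOT

A 6-joint arm with a two-finger parallel gripper is mounted at the origin on the work surface. World frame = base frame: x ahead of the robot, y to its left, z up, the work surface at z = 0. Lengths are in m, angles in rad, forces in N, time in s.
With the tool pointing down it reaches from about 0.375 to 0.925 m from the base axis. Payload 5.7 kg.
Tool frame: the origin (TCP) lies midway between the tips of the shut fingers; the grasp point (between the pads) lies 19 mm behind it; z points along the fingers, y is the line along which they close (so a half turn about z gives the same grasp; the last joint's range is limited). The gripper opens to 85 mm and grips with 20 to 120 N. Pads are 22 mm wide; open, the fingers measure 114 mm over their backs; the gripper's body (76 mm by 85 mm) begins 54 mm behind the grasp point. The pads swing forward as they close: fully open they stand 13 mm farther back than shut.
Start: joints at [-1.292, 0.359, 1.51, -0, 1.272, -0.115], TCP at [0.23, -0.554, 0.231] pointing down, gripper open.
Joint ranges: [-2.97, 2.97], [-1.01, 2.36], [0.21, 2.38], [-0.96, 4.11], [0.2, 2.71], [-2.98, 2.98]. Speed limits (rad/s): [2.39, 2.39, 3.14, 3.14, 3.14, 3.14].

INTERFACE

Orientations are given as a 3x3 rotation matrix whose columns are the frame's x, y, z axes.
In Python, from bench import env gives the robot as it stands. The module is installed in compiled form; this text tells all that it offers.
- The arm moves only by the shell command python3 -m crank [FORCE], which reads ROWS from standard input. ROWS is a JSON list of rows, 1 to 10 of them, each an object with the fields aperture (the opening from 0.0 (shut) to 1.0 (fully open)), x, y, z (the shift in parts of the range, where 1.0 means 0.5 m), spin (a turn about the tool's z in fractions of the full range, 1 being 4 rad); a field left out counts as zero (the opening has to be given); each row is the pose to reach, as a shift and turn from the pose commanded when the command began, along the tool's axes at that moment; what a row does not reach only later rows make up. A row lasts 1/8 s, in which the tool goes at most 0.0625 m and 0.188 rad, less where a joint would pass 70% of its speed; a pose out of reach is approached as far as the arm can. The fingers move at their own pace and stop on an object; FORCE is the grip in N (left out, the last holds). Time passes only in rows, so rows that do not move let the fingers close. It prints the time, the measured TCP pose, the force, the opening and the grip force at its end. No shift or turn number may pass 1 either way. Input that does not fit is refused with a message, and nothing moves.
- env.read_state(): the state, without advancing time (a new reading comes with each control period).
- env.capture(name): name is "side" or "top"; returns the picture (400x640x3 uint8, red, green, blue); there is no depth.
- env.calibration(name): a dict with "mtx" (3x3 intrinsics, pixels), "distortion" ([k1, k2, p1, p2, k3] as OpenCV has them; the pictures are not rectified), "rvec" (rotation vector, rad) and "tvec" (3), from world to camera coordinates, as OpenCV has them. Camera axes: x right, y down, z forward; pixel columns grow to the right and rows downward; lengths in m; the calibration is good to about 2 mm. A picture is of the moment at which its call begins. calibration takes no time and is no camera call.
- env.finish_job(): hands the job in; it is judged then, once.
The state is a dict: "t": time; "joint_positions": joint angles; "qd": joint speeds; "joint_efforts": joint torques, N m; "tool_pos": TCP position; "ee_rot": TCP orientation; "force": force on the tool from outside, world axes, zero at the start; "moment": the same for the moment, N m; "width": opening from 0.0 (shut) to 1.0 (fully open); "grasp_force": force on a finger pad.
Only numpy, scipy, OpenCV 4.12 (cv2) and the standard library are available. Lean on these libraries where they do the work, as an engineer would, in place of code of your own. Each camera call takes 0.05 s, during which the arm holds its last target. There are 200 camera calls.

## Working session

There is one attempt and no reset: what is moved stays moved. The work goes in short steps, Python scripts to look and compute and a shell command to move; the robot and the scene stay as the last step left them, time stands still between calls to the robot, and variables do not carry over. Pictures are saved under pics/ and viewed, at most 13 in all, crops included, and the job is handed in when it is done.

```bash
mkdir -p pics; python3 - <<'E'
from bench import env
import cv2
for n in("top","side"):
    cv2.imwrite(f"pics/{n}0.png",env.capture(n)[:,:,::-1])
    c=env.calibration(n);R=cv2.Rodrigues(c["rvec"])[0];print(n,c["mtx"].round(1) if hasattr(c["mtx"],"round") else c["mtx"],c["distortion"],(-R.T@c["tvec"]),R[2])
s=env.read_state();print(s)
E
```

```text
top [[449.9   0.  318.2]
 [  0.  449.9 204.2]
 [  0.    0.    1. ]] [-0.0608543  0.         0.         0.         0.       ] [ 0.40830977 -0.00241109  1.4713597 ] [ 0.0984359  -0.00197675 -0.99514143]
side [[504.6   0.  318.9]
 [  0.  504.6 198.9]
 [  0.    0.    1. ]] [-0.15427887  0.          0.          0.          0.        ] [-0.17871001  0.67015409  1.04543455] [ 0.51781656 -0.51747234 -0.68124033]
{'t': 0.1, 'joint_positions': array([-1.29209651e+00,  3.59465504e-01,  1.51134880e+00,  3.17693073e-06,
        1.27249960e+00, -1.15121648e-01]), 'qd': array([ 0.00097516, -0.00183745, -0.00372532,  0.00014486,  0.00143697,
        0.00084122]), 'joint_efforts': array([-2.28028284e-04, -5.28652167e+01, -2.79350138e+01, -1.68382708e-04,
        5.00052163e-03,  2.34126651e-05]), 'tool_pos': array([ 0.2300405 , -0.55347062,  0.23050892]), 'ee_rot': array([[ 9.23449840e-01,  3.83718870e-01, -4.70605280e-04],
       [ 3.83719107e-01, -9.23448378e-01,  1.65566483e-03],
       [ 2.00730158e-04, -1.70950366e-03, -9.99998519e-01]]), 'force': array([-0.26078268,  0.5563161 , -0.16548877]), 'moment': array([ 0.04489045, -0.00722022,  0.0332874 ]), 'grasp_force': 0.0, 'width': 0.9953101975459233}
```

View pics/top0.png

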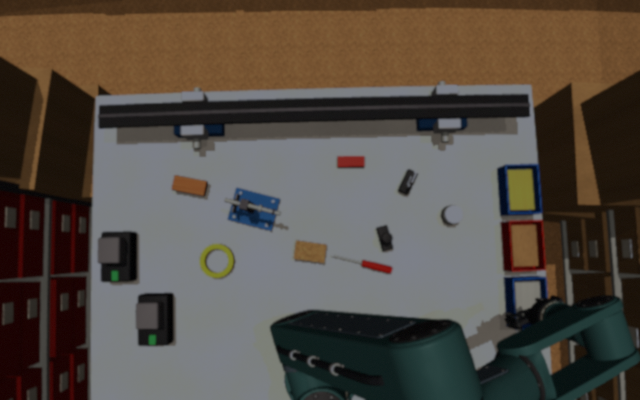

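View pics/side0.png

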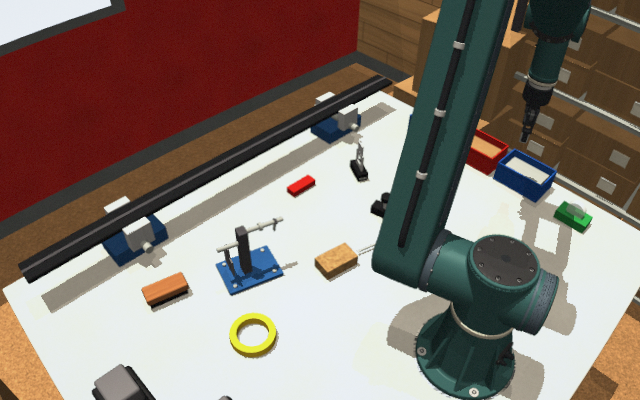

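Top view: the guide with the lug is near (408,182), the plain guide near (385,238) and the stand near (252,210). In the side view the flap peg points right to about (283,220), and the scraper hangs on the left peg at about (228,262). I'll enlarge both areas.

```bash
python3 - <<'E'
import cv2,numpy as np
t=cv2.imread("pics/top0.png");s=cv2.imread("pics/side0.png")
def c(i,x,y,w,h,f):return cv2.resize(i[y:y+h,x:x+w],(400,300),interpolation=cv2.INTER_CUBIC)
m=np.vstack([np.hstack([c(t,215,175,80,60,5),c(t,370,160,80,60,5)*1]),np.hstack([c(s,205,205,100,75,4),c(s,325,130,80,60,5)])])
cv2.imwrite("pics/m1.png",m)
E
```

```text
(no output)
```

View pics/m1.png

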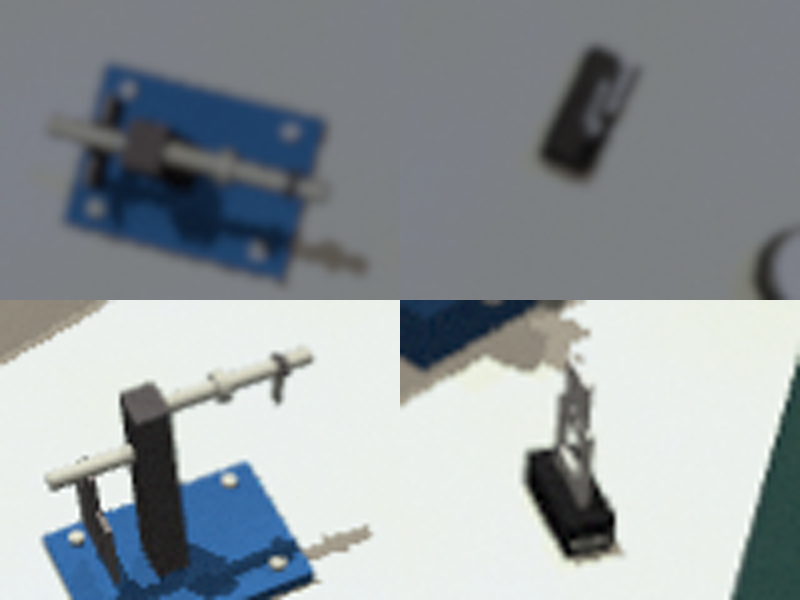

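```bash
cat > h.py <<'E'
import cv2,numpy as np
from bench import env
def ray(n,px):
    c=env.calibration(n);R=cv2.Rodrigues(np.array(c["rvec"]))[0];K=np.array(c["mtx"]);D=np.array(c["distortion"])
    u=cv2.undistortPoints(np.array(px,float).reshape(-1,1,2),K,D)[:,0]
    return -R.T@np.ravel(c["tvec"]),np.c_[u,np.ones(len(u))]@R
def plane(n,px,z):
    o,d=ray(n,px);return o+d*((z-o[2])/d[:,2])[:,None]
def tri(pt,ps):
    a,d=ray("top",pt);b,e=ray("side",ps);d=d[0];e=e[0]
    k=np.linalg.lstsq(np.c_[d,-e],b-a,rcond=None)[0];p=a+k[0]*d;q=b+k[1]*e
    return (p+q)/2,np.linalg.norm(p-q)
def proj(n,P):
    c=env.calibration(n);return cv2.projectPoints(np.array(P,float).reshape(-1,1,3),np.array(c["rvec"]),np.array(c["tvec"]),np.array(c["mtx"]),np.array(c["distortion"]))[0][:,0]
E
python3 - <<'E'
from h import *
np.set_printoptions(precision=4,suppress=True)
print("tip",tri((280,213),(282,218.3)),"sh",tri((260.6,207),(260.5,226.3)))
print("tip z.15",plane("top",(280,213),.15),plane("side",(282,218.3),.15))
print("sh z.15",plane("top",(260.6,207),.15),plane("side",(260.5,226.3),.15))
def rect(n,mask,z,box):
    x,y,w,h=box;m=np.zeros_like(mask);m[y:y+h,x:x+w]=mask[y:y+h,x:x+w]
    c=max(cv2.findContours(m,0,1)[0],key=cv2.contourArea)[:,0]
    p=plane(n,c,z)[:,:2];r=cv2.minAreaRect((p*1000).astype(np.float32))
    print(n,z,np.round(r[0],1),np.round(r[1],1),round(r[2],1));return r
for n,bb,gb in(("top",(215,175,80,60),(395,165,35,35)),("side",(205,240,90,60),(345,155,30,30))):
    i=cv2.imread(f"pics/{n}0.png").astype(int);b,g,r=i[...,0],i[...,1],i[...,2]
    rect(n,((b>r+40)).astype(np.uint8),.012,bb)
    V=i.max(2); rect(n,(V<(70 if n=="top" else 80)).astype(np.uint8),.015,gb)
print("tab",plane("top",[(417.4,173),(411,185)],.118))
# side lug: top of tab
print(tri((414.5,179),(325+572/5,130+62/5)),plane("side",(325+572/5,130+62/5),.118))
E
```

```text
tip (array([0.5153, 0.1073, 0.1495]), np.float64(0.0024911049385139892)) sh (array([0.5339, 0.1636, 0.1468]), np.float64(0.005352544627216585))
tip z.15 [[0.5162 0.1081 0.15  ]] [[0.5139 0.1068 0.15  ]]
sh z.15 [[0.5355 0.1651 0.15  ]] [[0.5291 0.1637 0.15  ]]
top 0.012 [517.8 213.8] [146.2  52.7] 73.8
top 0.015 [ 616.4 -299.2] [35.  82.1] 61.1
side 0.012 [539.7 206. ] [149.6 114.7] 73.6
side 0.015 [ 616.6 -300.9] [ 41.7 103.2] 62.6
tab [[ 0.6297 -0.3106  0.118 ]
 [ 0.5933 -0.2892  0.118 ]]
(array([ 0.4974, -0.3325,  0.2059]), np.float64(0.22602811742135437)) [[ 0.4546 -0.4898  0.118 ]]
```

```bash
cat >> h.py <<'E'
def delta(P,yang=None):
    "tool-axes shift to TCP world P, and turn to bring tool y to world angle yang (deg, mod 180)"
    s=env.read_state();R=s["ee_rot"];a=np.degrees(np.arctan2(R[1,1],R[0,1]))
    d=R.T@(np.array(P)-s["tool_pos"]);t=0
    if yang is not None:t=-np.radians((yang-a+90)%180-90)
    print("tcp",s["tool_pos"].round(4),"yang",a.round(2),"shift",d.round(4),"turn",round(t,4),"F",s["force"].round(2),"M",s["moment"].round(3),"w",round(s["width"],3),"t",round(s["t"],2))
E
python3 - <<'E'
from h import *
delta([.616,-.300,.231],61)
i=cv2.imread("pics/top0.png").astype(int);b,g,r=i[...,0],i[...,1],i[...,2]
m=(b>r+40);m[:175]=0;m[235:]=0;m[:,:215]=0;m[:,295:]=0
p=plane("top",np.argwhere(m)[:,::-1],.012)[:,:2]
print(cv2.minAreaRect((p*1000).astype(np.float32)))
E
```

```text
tcp [ 0.23   -0.5535  0.2305] yang -67.44 shift [ 4.537e-01 -8.600e-02 -3.000e-04] turn 0.9 F [-0.26  0.56 -0.17] M [ 0.045 -0.007  0.033] w 0.995 t 0.1
((543.5467529296875, 206.30148315429688), (146.1978302001953, 106.25123596191406), 73.77487182617188)
```

The manual's scale: shifts go in shares of 0.5 m and turns go in shares of 4 rad. Converting my numbers, 0.454 m is 0.908, 0.42 m is 0.84, 0.9 rad is 0.225.

```bash
echo '[{"aperture": 1, "x": 0.12, "y": -0.024, "spin": 0.0375}, {"aperture": 1, "x": 0.24, "y": -0.048, "spin": 0.075}, {"aperture": 1, "x": 0.36, "y": -0.072, "spin": 0.1125}, {"aperture": 1, "x": 0.48, "y": -0.096, "spin": 0.15}, {"aperture": 1, "x": 0.6, "y": -0.12, "spin": 0.1875}, {"aperture": 1, "x": 0.72, "y": -0.14, "spin": 0.225}, {"aperture": 1, "x": 0.84, "y": -0.16, "spin": 0.225}, {"aperture": 1, "x": 0.908, "y": -0.172, "spin": 0.225}, {"aperture": 1, "x": 0.908, "y": -0.172, "spin": 0.225}, {"aperture": 1, "x": 0.908, "y": -0.172, "spin": 0.225}]' | python3 -m crank 60; python3 - <<'E'
from h import *
delta([.616,-.300,.088],61)
a=env.capture("top")[:,:,::-1];b=env.capture("side")[:,:,::-1]
c=lambda i,x,y:cv2.resize(i[y:y+75,x:x+100],(400,300),interpolation=cv2.INTER_CUBIC)
cv2.imwrite("pics/g1.png",np.hstack([c(a,365,145),c(b,315,115)]))
E
```

```text
t: 1.35
tool_pos: [0.6156, -0.3005, 0.2307]
ee_rot: [[0.875, -0.485, -0.002], [-0.485, -0.875, 0.0], [-0.002, 0.0, -1.0]]
force: [-0.4, 0.4, 0.1]
width: 1.0
grasp_force: 0.0
tcp [ 0.6156 -0.3005  0.2307] yang -118.99 shift [ 0.0003 -0.0007  0.1427] turn 0.0002 F [-0.38  0.37  0.05] M [ 0.024 -0.009  0.021] w 1.0 t 1.35
```

View pics/g1.png

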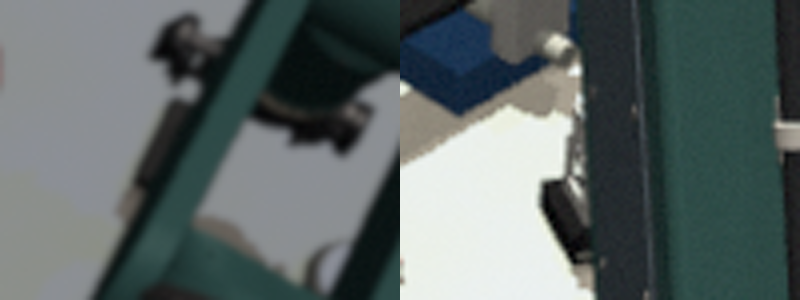

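The arm hides most of the guide, but the open fingers straddle it: the two fingertips are at about (180,45) and (350,125) in the left crop. I'll descend and grip.

```bash
echo '[{"aperture": 1, "z": 0.1}, {"aperture": 1, "z": 0.2}, {"aperture": 1, "z": 0.26}, {"aperture": 1, "z": 0.286}, {"aperture": 1, "z": 0.286}, {"aperture": 0, "z": 0.286}, {"aperture": 0, "z": 0.286}, {"aperture": 0, "z": 0.286}, {"aperture": 0, "z": 0.286}, {"aperture": 0, "z": 0.286}]' | python3 -m crank 60
echo '[{"aperture": 0}, {"aperture": 0}, {"aperture": 0}, {"aperture": 0}]' | python3 -m crank; python3 -c "
from h import *
delta([.616,-.300,.088],61)"
```

```text
t: 2.7
tool_pos: [0.6168, -0.3004, 0.0886]
ee_rot: [[0.875, -0.485, 0.001], [-0.485, -0.875, -0.0], [0.001, -0.0, -1.0]]
force: [0.1, -0.1, 1.0]
width: 0.045
grasp_force: 59.3
t: 3.2
tool_pos: [0.6168, -0.3005, 0.0886]
ee_rot: [[0.875, -0.485, 0.001], [-0.485, -0.875, -0.0], [0.001, -0.0, -1.0]]
force: [0.5, 1.3, 4.1]
width: 0.051
grasp_force: 59.8
tcp [ 0.6168 -0.3005  0.0886] yang -119.01 shift [-0.0009 -0.      0.0006] turn -0.0001 F [0.47 1.31 4.08] M [ 0.209 -0.15  -0.036] w 0.051 t 3.2
```

Scaled: -0.09 m is -0.18, -0.07 m is -0.14.

```bash
echo '[{"aperture": 0, "z": -0.06}, {"aperture": 0, "z": -0.14}, {"aperture": 0, "z": -0.18}, {"aperture": 0, "z": -0.18}]' | python3 -m crank 80; python3 -c "
from h import *
delta([.5034,.0641,.1756],73.75)"
```

```text
t: 3.7
tool_pos: [0.6168, -0.3009, 0.1791]
ee_rot: [[0.875, -0.485, 0.001], [-0.485, -0.875, -0.001], [0.002, 0.0, -1.0]]
force: [0.4, 0.8, -3.4]
width: 0.045
grasp_force: 78.5
tcp [ 0.6168 -0.3009  0.1791] yang -119.0 shift [-0.2761 -0.2643  0.0029] turn -0.2226 F [ 0.41  0.81 -3.39] M [ 0.005  0.052 -0.015] w 0.045 t 3.7
```

Scaled: -0.276 m is -0.552, -0.265 m is -0.53, -0.2226 rad is -0.0557.

```bash
echo '[{"aperture": 0, "x": -0.08, "y": -0.076, "spin": -0.0075}, {"aperture": 0, "x": -0.16, "y": -0.152, "spin": -0.015}, {"aperture": 0, "x": -0.24, "y": -0.23, "spin": -0.025}, {"aperture": 0, "x": -0.32, "y": -0.306, "spin": -0.035}, {"aperture": 0, "x": -0.4, "y": -0.382, "spin": -0.045}, {"aperture": 0, "x": -0.48, "y": -0.458, "spin": -0.05}, {"aperture": 0, "x": -0.53, "y": -0.508, "z": 0.004, "spin": -0.0555}, {"aperture": 0, "x": -0.552, "y": -0.528, "z": 0.006, "spin": -0.0557}, {"aperture": 0, "x": -0.552, "y": -0.528, "z": 0.006, "spin": -0.0557}, {"aperture": 0, "x": -0.552, "y": -0.528, "z": 0.006, "spin": -0.0557}]' | python3 -m crank; python3 - <<'E'
from h import *
delta([.5034,.0641,.1756],73.75)
a=env.capture("top")[:,:,::-1];b=env.capture("side")[:,:,::-1]
cv2.imwrite("pics/top2.png",a);cv2.imwrite("pics/side2.png",b)
c=lambda i,x,y:cv2.resize(i[y:y+75,x:x+100],(400,300),interpolation=cv2.INTER_CUBIC)
cv2.imwrite("pics/g2.png",np.hstack([c(a,235,180),c(b,225,190)]))
E
```

```text
t: 4.95
tool_pos: [0.5035, 0.0632, 0.175]
ee_rot: [[0.96, -0.281, -0.0], [-0.281, -0.96, -0.001], [0.0, 0.001, -1.0]]
force: [0.3, 0.1, -3.6]
width: 0.047
grasp_force: 79.2
tcp [0.5035 0.0632 0.175 ] yang -106.29 shift [-0.0003 -0.0008 -0.0006] turn -0.0007 F [ 0.29  0.07 -3.57] M [-0.032  0.002  0.049] w 0.047 t 4.95
```

View pics/g2.png

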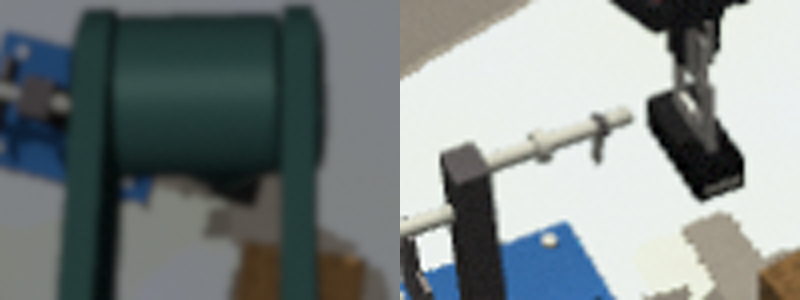

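```bash
python3 - <<'E'
from h import *
np.set_printoptions(precision=1,suppress=True)
s=env.read_state();p=s["tool_pos"];ux=np.array([.2798,.9601,0]);uy=np.array([-.9601,.2798,0]);z0=p[2]-.0886
o=np.array([p[0],p[1],z0])
for z in(0,.03):
  for sx in(-.018,.018):
    for sy in(-.04,.04):print(z,sx,sy,proj("side",o+ux*sx+uy*sy+[0,0,z]))
for nm,y,z in(("eye",0,.061),("eyeL",-.016,.055),("eyeR",.016,.055),("lug-",-.026,.031),("lug+",.026,.031)):print(nm,proj("side",o+uy*y+[0,0,z]))
tip=np.array([.516,.1073,.15]);print("tip",proj("side",tip),"sh",proj("side",tip+ux*.058),"pivots",proj("side",[tip+ux*k for k in(.01,.015,.02)]))
b=cv2.imread("pics/side2.png")[200:245,275:320]
cv2.imwrite("pics/z2.png",cv2.resize(np.hstack([b,cv2.imread("pics/side2.png")[205:250,320-100:320-55]]),None,fx=8,fy=8,interpolation=cv2.INTER_CUBIC))
E
```

```text
0 -0.018 -0.04 [[297.4 217.5]]
0 -0.018 0.04 [[311.1 237. ]]
0 0.018 -0.04 [[285.3 221.8]]
0 0.018 0.04 [[298.6 241.7]]
0.03 -0.018 -0.04 [[297.3 209.4]]
0.03 -0.018 0.04 [[311.2 229. ]]
0.03 0.018 -0.04 [[284.9 213.8]]
0.03 0.018 0.04 [[298.4 233.7]]
eye [[297.7 212.7]]
eyeL [[295.  210.5]]
eyeR [[300.5 218.4]]
lug- [[293.4 214.7]]
lug+ [[302.3 227.5]]
tip [[281.3 218. ]] sh [[259.9 225.5]] pivots [[277.7 219.2]
 [275.8 219.9]
 [274.  220.5]]
```

View pics/z2.png

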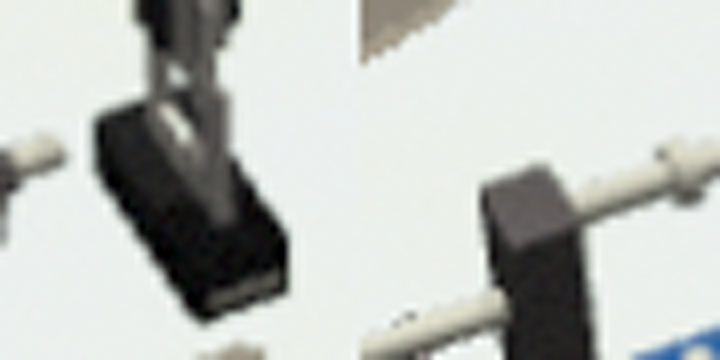

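Guide and peg tip show the same small offset from their predicted pixels: tip seen at (282,219), sled corners at (287,215) and (311,229). So the eye lines up with the peg, and I'll advance.

Scaled: -0.054 m is -0.108, -0.052 m is -0.104.

```bash
echo '[{"aperture": 0, "y": -0.02}, {"aperture": 0, "y": -0.04}, {"aperture": 0, "y": -0.06}, {"aperture": 0, "y": -0.072}, {"aperture": 0, "y": -0.084}, {"aperture": 0, "y": -0.094}, {"aperture": 0, "y": -0.104}, {"aperture": 0, "y": -0.108}, {"aperture": 0, "y": -0.108}, {"aperture": 0, "y": -0.108}]' | python3 -m crank; python3 - <<'E'
from h import *
delta([.516,.1073,.175],73.75)
b=env.capture("side")[:,:,::-1];cv2.imwrite("pics/side3.png",b)
cv2.imwrite("pics/z3.png",cv2.resize(b[190:250,245:325],None,fx=7,fy=7,interpolation=cv2.INTER_CUBIC))
E
```

```text
t: 6.3
tool_pos: [0.5181, 0.116, 0.1753]
ee_rot: [[0.96, -0.28, -0.0], [-0.28, -0.96, 0.0], [-0.0, 0.0, -1.0]]
force: [0.6, -0.9, -3.4]
width: 0.041
grasp_force: 79.2
tcp [0.5181 0.116  0.1753] yang -106.26 shift [0.0004 0.0089 0.0003] turn -0.0001 F [ 0.62 -0.89 -3.45] M [-0.027  0.019  0.013] w 0.041 t 6.3
```

View pics/z3.png

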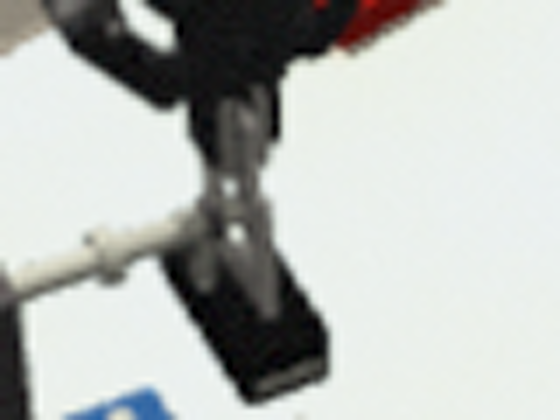

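The peg tip shows as a bright spot at about (235,230) inside the eye, and the flap hangs just ahead at about (200,270). The force is negligible, so I'll continue.

Scaled: -0.019 m is -0.038, -0.016 m is -0.032.

```bash
echo '[{"aperture": 0, "y": -0.008}, {"aperture": 0, "y": -0.016}, {"aperture": 0, "y": -0.024}, {"aperture": 0, "y": -0.032}, {"aperture": 0, "y": -0.038}, {"aperture": 0, "y": -0.038}]' | python3 -m crank; echo '[{"aperture": 0, "y": -0.008}, {"aperture": 0, "y": -0.016}, {"aperture": 0, "y": -0.024}, {"aperture": 0, "y": -0.03}, {"aperture": 0, "y": -0.03}, {"aperture": 0, "y": -0.03}]' | python3 -m crank; python3 - <<'E'
from h import *
delta([.516,.1073,.175],73.75)
b=env.capture("side")[:,:,::-1];cv2.imwrite("pics/side4.png",b)
cv2.imwrite("pics/z4.png",cv2.resize(b[190:250,235:315],None,fx=7,fy=7,interpolation=cv2.INTER_CUBIC))
E
```

```text
t: 7.1
tool_pos: [0.5235, 0.1346, 0.1753]
ee_rot: [[0.96, -0.28, -0.0], [-0.28, -0.96, 0.0], [-0.0, -0.0, -1.0]]
force: [-0.7, -0.5, -2.7]
width: 0.044
grasp_force: 79.2
t: 7.85
tool_pos: [0.5277, 0.1488, 0.1753]
ee_rot: [[0.96, -0.28, -0.0], [-0.28, -0.96, 0.0], [-0.0, -0.0, -1.0]]
force: [-0.4, -0.2, -3.7]
width: 0.042
grasp_force: 79.2
tcp [0.5277 0.1488 0.1753] yang -106.24 shift [0.0004 0.0431 0.0003] turn 0.0001 F [-0.4  -0.22 -3.69] M [ 0.068 -0.033  0.021] w 0.042 t 7.85
```

View pics/z4.png

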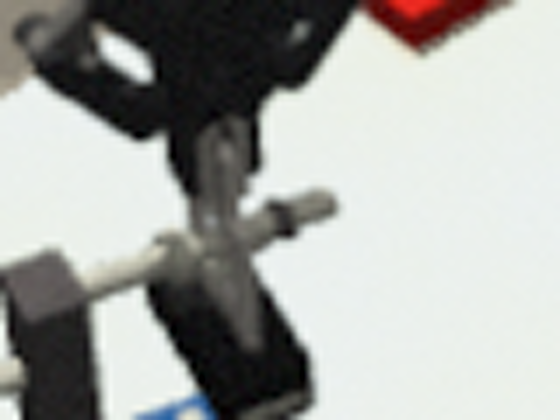

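The peg now runs through the eye, with the tip at about (330,203) and the collar at (285,215). No flap hangs behind it yet. I'll go on towards the shoulder.

Scaled: -0.009 m is -0.018, -0.008 m is -0.016.

```bash
echo '[{"aperture": 0, "y": -0.006}, {"aperture": 0, "y": -0.012}, {"aperture": 0, "y": -0.016}, {"aperture": 0, "y": -0.018}, {"aperture": 0, "y": -0.018}, {"aperture": 0, "y": -0.018}]' | python3 -m crank; python3 - <<'E'
from h import *
delta([.516,.1073,.175],73.75)
b=env.capture("side")[:,:,::-1]
cv2.imwrite("pics/z5.png",cv2.resize(b[190:250,235:315],None,fx=7,fy=7,interpolation=cv2.INTER_CUBIC))
E
```

```text
t: 8.65
tool_pos: [0.5302, 0.1574, 0.1753]
ee_rot: [[0.96, -0.28, -0.0], [-0.28, -0.96, 0.0], [-0.0, -0.0, -1.0]]
force: [-0.4, -0.2, -3.3]
width: 0.046
grasp_force: 79.2
tcp [0.5302 0.1574 0.1753] yang -106.25 shift [0.0004 0.0521 0.0003] turn 0.0 F [-0.36 -0.24 -3.25] M [ 0.006 -0.036  0.082] w 0.046 t 8.65
```

View pics/z5.png

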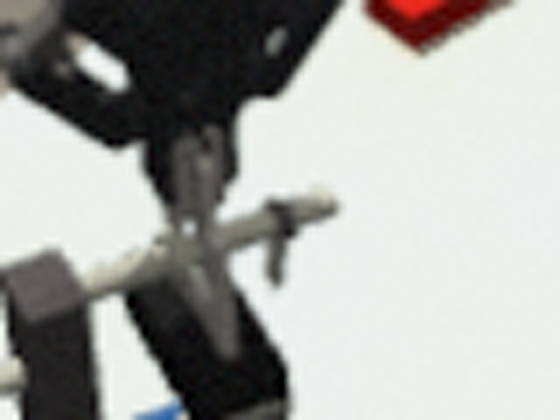

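The flap hangs shut again behind the lug, at about (275,265). I'll draw back carefully.

Scaled: 0.02 m is 0.04, 0.018 m is 0.036.

```bash
echo '[{"aperture": 0, "y": 0.008}, {"aperture": 0, "y": 0.016}, {"aperture": 0, "y": 0.024}, {"aperture": 0, "y": 0.032}, {"aperture": 0, "y": 0.036}, {"aperture": 0, "y": 0.04}, {"aperture": 0, "y": 0.04}, {"aperture": 0, "y": 0.04}]' | python3 -m crank;  python3 -c "
from h import *
delta([.516,.1073,.175])"
for i in 1; do echo '[{"aperture": 0, "y": 0.001}, {"aperture": 0, "y": 0.002}, {"aperture": 0, "y": 0.003}, {"aperture": 0, "y": 0.004}, {"aperture": 0, "y": 0.004}]' | python3 -m crank | grep -E "t:|force|pos"; done; echo '[{"aperture": 0, "y": 0.001}, {"aperture": 0, "y": 0.002}, {"aperture": 0, "y": 0.003}, {"aperture": 0, "y": 0.004}, {"aperture": 0, "y": 0.004}]' | python3 -m crank | grep -E "t:|force|pos"
```

```text
t: 9.7
tool_pos: [0.5247, 0.1383, 0.1753]
ee_rot: [[0.96, -0.28, 0.0], [-0.28, -0.96, 0.0], [-0.0, -0.0, -1.0]]
force: [0.9, -0.8, -2.1]
width: 0.047
grasp_force: 79.2
tcp [0.5247 0.1383 0.1753] yang -106.25 shift [0.0003 0.0322 0.0003] turn 0 F [ 0.85 -0.75 -2.05] M [-0.    -0.004 -0.021] w 0.047 t 9.7
t: 10.32
tool_pos: [0.524, 0.1363, 0.1753]
ee_rot: [[0.96, -0.28, -0.0], [-0.28, -0.96, 0.0], [-0.0, -0.0, -1.0]]
force: [-0.2, 0.7, -2.9]
grasp_force: 79.2
t: 10.95
tool_pos: [0.5237, 0.1348, 0.1754]
ee_rot: [[0.96, -0.28, 0.0], [-0.28, -0.96, 0.001], [0.0, -0.001, -1.0]]
force: [0.3, 2.8, -3.6]
grasp_force: 79.0
```

Scaled: 0.0004 m is 0.0008, 0.0002 m is 0.0004.

```bash
echo '[{"aperture": 0, "y": 0.0004}, {"aperture": 0, "y": 0.0008}, {"aperture": 0, "y": 0.0008}]' | python3 -m crank|grep force; python3 -c "
from h import *
delta([.516,.1073,.175])"
```

```text
force: [1.8, 4.6, -4.0]
grasp_force: 78.9
tcp [0.5236 0.1344 0.1754] yang -106.25 shift [0.0003 0.0281 0.0004] turn 0 F [ 1.82  4.6  -3.95] M [ 1.074 -0.306 -0.053] w 0.043 t 11.32
```

Scaled: 0.0002 m is 0.0004.

```bash
echo '[{"aperture": 0, "y": 0.0004}, {"aperture": 0, "y": 0.0004}, {"aperture": 0, "y": 0.0004}, {"aperture": 0, "y": 0.0004}]' | python3 -m crank|grep force; echo '[{"aperture": 0}, {"aperture": 0}, {"aperture": 0}, {"aperture": 0}]' | python3 -m crank|grep force;echo '[{"aperture": 0}, {"aperture": 0}, {"aperture": 0}, {"aperture": 0}]' | python3 -m crank|grep force; python3 -c "
from h import *
delta([.516,.1073,.175])"
```

```text
force: [1.1, 5.6, -5.2]
grasp_force: 78.8
force: [1.3, 5.2, -3.8]
grasp_force: 78.8
force: [1.0, 5.1, -4.5]
grasp_force: 78.8
tcp [0.5236 0.1343 0.1754] yang -106.26 shift [0.0003 0.028  0.0004] turn 0 F [ 0.97  5.13 -4.47] M [ 1.191 -0.306 -0.038] w 0.043 t 12.82
```

Scaled: -0.012 m is -0.024, -0.01 m is -0.02.

```bash
echo '[{"aperture": 0, "y": -0.004}, {"aperture": 0, "y": -0.012}, {"aperture": 0, "y": -0.02}, {"aperture": 0, "y": -0.024}, {"aperture": 0, "y": -0.024, "z": 0.004}, {"aperture": 0, "y": -0.024, "z": 0.008}, {"aperture": 0, "y": -0.024, "z": 0.011}, {"aperture": 0, "y": -0.024, "z": 0.011}, {"aperture": 0, "y": -0.024, "z": 0.011}]' | python3 -m crank; echo '[{"aperture": 0, "z": 0.0008}, {"aperture": 0, "z": 0.0016}, {"aperture": 0, "z": 0.0016}]' | python3 -m crank|grep force
```

```text
t: 13.95
tool_pos: [0.5267, 0.1453, 0.1699]
ee_rot: [[0.96, -0.28, -0.0], [-0.28, -0.96, 0.0], [-0.0, -0.0, -1.0]]
force: [-0.4, -0.1, -2.6]
width: 0.043
grasp_force: 79.3
force: [-0.5, 0.7, -2.9]
grasp_force: 79.3
```

Scaled: 0.0006 m is 0.0012, 0.0003 m is 0.0006.

```bash
for k in 1; do echo '[{"aperture": 0, "z": 0.0006}, {"aperture": 0, "z": 0.0012}, {"aperture": 0, "z": 0.0012}]' | python3 -m crank|grep -E "force|pos"; done; echo '[{"aperture": 0, "z": 0.0004}, {"aperture": 0, "z": 0.0008}, {"aperture": 0, "z": 0.0008}]' | python3 -m crank|grep -E "force|pos"
```

```text
tool_pos: [0.5268, 0.1453, 0.1687]
force: [-0.0, 1.0, 0.5]
grasp_force: 79.6
tool_pos: [0.5269, 0.1454, 0.1685]
force: [-1.4, -1.0, 5.8]
grasp_force: 80.5
```

Scaled: -0.0004 m is -0.0008.

```bash
echo '[{"aperture": 0, "z": -0.0008}, {"aperture": 0, "z": -0.0008}, {"aperture": 0.1, "z": -0.0008}, {"aperture": 0.2, "z": -0.0008}, {"aperture": 0.3, "z": -0.0008}, {"aperture": 0.4, "z": -0.0008}, {"aperture": 0.4, "z": -0.0008}, {"aperture": 0.4, "z": -0.0008}]' | python3 -m crank 20; python3 - <<'E'
from h import *
delta([.516,.1073,.175])
b=env.capture("side")[:,:,::-1]
cv2.imwrite("pics/z6.png",cv2.resize(b[190:250,235:315],None,fx=7,fy=7,interpolation=cv2.INTER_CUBIC))
E
```

```text
t: 16.08
tool_pos: [0.5267, 0.1453, 0.1684]
ee_rot: [[0.96, -0.28, 0.0], [-0.28, -0.96, 0.0], [0.0, -0.0, -1.0]]
force: [-0.7, 0.1, -0.4]
width: 0.402
grasp_force: 0.0
tcp [0.5267 0.1453 0.1684] yang -106.25 shift [ 0.0003  0.0395 -0.0066] turn 0 F [-0.65  0.08 -0.4 ] M [-0.009  0.04   0.036] w 0.402 t 16.07
```

View pics/z6.png

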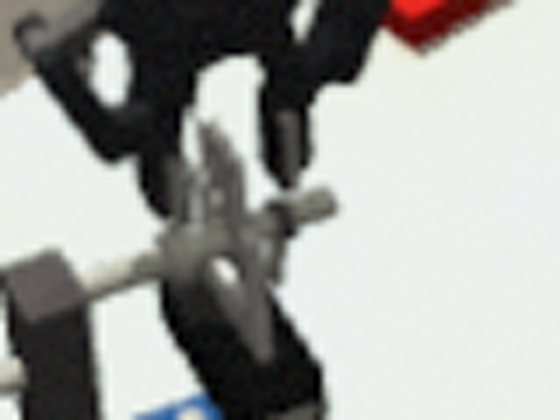

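The guide hangs on the peg with the flap shut at about (280,260) and the fingers open round the tab. I'll retreat upwards, let it settle and look once more.

Scaled: -0.14 m is -0.28, -0.13 m is -0.26.

```bash
echo '[{"aperture": 0.4, "z": -0.02}, {"aperture": 0.4, "z": -0.06}, {"aperture": 0.4, "z": -0.12}, {"aperture": 0.4, "z": -0.2}, {"aperture": 0.4, "z": -0.26}, {"aperture": 0.4, "z": -0.28}, {"aperture": 0.4, "z": -0.28}, {"aperture": 0.4, "z": -0.28}]' | python3 -m crank; echo '[{"aperture": 0.4}, {"aperture": 0.4}, {"aperture": 0.4}, {"aperture": 0.4}, {"aperture": 0.4}, {"aperture": 0.4}, {"aperture": 0.4}, {"aperture": 0.4}]' | python3 -m crank>/dev/null; python3 - <<'E'
from h import *
b=env.capture("side")[:,:,::-1]
cv2.imwrite("pics/z7.png",cv2.resize(b[190:250,235:315],None,fx=7,fy=7,interpolation=cv2.INTER_CUBIC))
E
```

```text
t: 17.12
tool_pos: [0.5258, 0.1452, 0.307]
ee_rot: [[0.96, -0.28, -0.003], [-0.28, -0.96, -0.0], [-0.002, 0.001, -1.0]]
force: [-0.9, 0.8, -0.0]
width: 0.403
grasp_force: 0.0
```

View pics/z7.png

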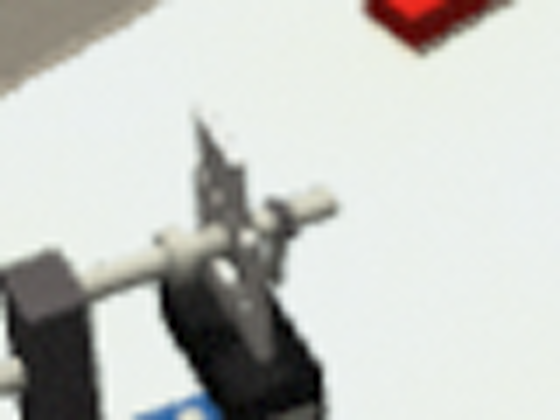

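The guide hangs freely and upright on the peg between the shoulder at (180,250) and the shut flap at (275,260), and the gripper is clear.

```bash
python3 -c "
from bench import env
print(env.finish_job())"
```

```text
the job is handed in; nothing more can be done
None
```

The guide hangs freely by its eye on the flap peg behind the shut flap, which held a pull of about 5.5 N for over a second; the job is handed in at about 18 s, with no verdict shown.

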